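# Offer the clementine dish to the guest

### The job

A guest will sit at the round cork mat: offer them the serving dish with the clementine. Take the dish by its overhead handle, lift it straight up clear of the board, and only then turn it about a quarter turn so that its tab points at the middle of the cork mat, keeping the dish level and the clementine in the middle without touching the fruit. Finish while still holding the dish steady in the air, level, over the middle of the board and about a hand's breadth (roughly 10 cm) above it, and leave the other things on the counter alone.

Things in the scene. Friction and masses are not known exactly. Their poses are not given: they have to be found in the camera images.
- dish: Round white ceramic dish with overhead handle, 0.3 to 0.65 kg: 170 mm diameter, rim 29 mm high, inside slopes 7 degrees out to 50 mm radius, then 25 degrees. Origin: centre of its underside; z up, x towards its tab. It starts on the board, x within 10 degrees of the board's x. Steel wires rise from the rim at y = +-81 mm to the handle bar. Pinched at the bar's middle it hangs level.
- dish_grip (a point): Centre of the dish's handle: a straight dark wooden bar along the dish's y, 16 mm wide (x), 92 mm long (y), 18 mm tall, its centre on the dish's axis 130 mm above the dish's origin. Nothing is above it; the clementine's top is 74 mm below its centre.
- dish_tab (a point): Outer edge of the tab: a flat white lug on the dish's rim, 40 mm wide, 7 mm thick; this point lies 115 mm from the dish's axis along its x, 25 mm above its underside.
- dish_middle (a point): Lowest point of the dish's inside, on its axis, 8 mm above its underside.
- clementine_center (a point): Centre of the clementine, a loose orange ball of 48 mm diameter, 50 to 100 g, lying in the middle of the dish and free to roll; at rest its centre is 24 mm above the dish's lowest point.
- board: Wooden serving board fixed to the counter, 260 (x) x 220 (y) x 18 mm; origin at the centre of its underside, on the counter. The dish starts on its middle.
- mat: Round cork place mat, 170 mm diameter, 4 mm thick, fixed flat on the counter about 25 cm from the board's centre, either on the board's +y or on its -y side (the pepper mill stands on the other). Origin: centre of its underside.
- mill: Dark wooden pepper mill, 54 mm diameter, 132 mm tall, standing loose on the other side of the board, to be left alone. Origin: centre of its underside.
- mug: Blue ceramic mug, 80 mm diameter, 90 mm tall, standing beyond the board, to be left alone. Origin: centre of its underside.
- bowl: Small steel bowl, 120 mm diameter, 50 mm tall, empty, standing beyond the board, to be left alone. Origin: centre of its underside.
Mind the look-alikes: they are no part of the job. Several things have the shape of the dish; the one meant has the colours described above.

How it is judged:
On the way, in this order (a step that is already met when the one before it is completed fails the run):
1. dish held clear of the board, not yet turned, clementine in the middle (height (world z) of dish above 0.032 m and contact force between the fingers and dish above 1 N and horizontal distance between clementine_center and dish_middle below 0.015 m and angle between the x axis of dish and the x axis of board, either way round below 0.5 rad and contact force between dish and board below 0.1 N), for 0.1 s.
2. held dish turned in the air so that its tab points at the cork mat (height (world z) of dish above 0.032 m and contact force between the fingers and dish above 1 N and horizontal distance between clementine_center and dish_middle below 0.015 m and x of mat in the frame of dish above 0.12 m and y of mat in the frame of dish between -0.05 and 0.05 m), for 0.2 s.
At the end, for the whole second after the job is handed in: Only the gripper carries the dish: underside 78 to 200 mm above the counter, axis within 60 mm of the board's centre, level within 7 degrees, still; the line of its tab passes within 50 mm of the mat's centre; the clementine rests within 12 mm of the dish's middle (height (world z) of dish between 0.078 and 0.2 m and horizontal distance between dish and board below 0.06 m and x of mat in the frame of dish above 0.12 m and y of mat in the frame of dish between -0.05 and 0.05 m and angle between dish's own z axis and vertical below 0.12 rad and horizontal distance between clementine_center and dish_middle below 0.012 m and distance between clementine_center and dish_middle below 0.032 m and linear speed of dish below 0.03 m/s and angular speed of dish below 0.2 rad/s and linear speed of clementine below 0.04 m/s and contact force between the fingers and dish above 1 N and contact force between dish and board below 0.1 N and contact force between dish and mill below 0.1 N and contact force between dish and mug below 0.1 N and contact force between dish and bowl below 0.1 N); the arm keeps its last pose, push and grip.
It fails at once if the clementine rolled more than 25 mm from the middle of the dish (horizontal distance between clementine_center and dish_middle above 0.025 m).
It fails at once if the dish tipped more than 14 degrees (angle between dish's own z axis and vertical above 0.25 rad).
It fails at once if the fruit was touched (contact force between the fingers and clementine above 0.3 N).
It fails at once if the fruit was touched by the arm (contact force between the arm and clementine above 0.3 N).
It fails at once if a bystander was disturbed (distance of any of mill, mug, bowl from where it was at the start of the episode above 0.02 m or angle between any of mill, mug, bowl's own z axis and vertical above 0.3 rad).
It also fails if it takes over 42 s, if anything falls off the work surface, if the arm or the gripper's body presses on something with over 40 N, if the wrist force passes 120 N, or if a joint passes its speed limit or range.

### The arm

A 6-joint arm with a two-finger parallel gripper is mounted at the origin on the work surface. World frame = base frame: x ahead of the robot, y to its left, z up, the work surface at z = 0. Lengths are in m, angles in rad, forces in N, time in s.
With the tool pointing down it reaches from about 0.35 to 0.975 m from the base axis. Payload 4.9 kg.
Tool frame: the origin (TCP) lies midway between the tips of the shut fingers; the grasp point (between the pads) lies ctrl.grip_depth behind it (ctrl.grip_depth is the distance from the TCP to the grasp point, in m); z points along the fingers, y is the line along which they close (so a half turn about z gives the same grasp; the last joint's range is limited). The gripper opens to 85 mm and grips with 20 to 120 N. Pads are 22 mm wide; open, the fingers measure 114 mm over their backs; the gripper's body (76 mm by 85 mm) begins 54 mm behind the grasp point. The pads swing forward as they close: fully open they stand 13 mm farther back than shut.
Start: joints at [-1.415, 0.053, 1.613, -0, 1.476, -0.119], TCP at [0.17, -0.602, 0.195] pointing down, gripper open.
Joint ranges: [-3.01, 3.01], [-1.01, 2.22], [0.06, 2.58], [-1.02, 4.17], [0.09, 2.62], [-3.14, 3.14]. Speed limits (rad/s): [2.57, 2.57, 3.14, 3.14, 3.14, 3.14].

### API

Orientations are given as a rotation vector (axis times angle).
In Python, from station import ctrl, get_image, camera_model gives the robot as it stands. The module is installed in compiled form; this text tells all that it offers.
- The arm moves only by the shell command python3 -m crank 'ROWS' [FORCE]. ROWS is JSON, a list of rows, each a list of 7 numbers: the shift along the tool's x, y, z in mm, then the turn, a rotation vector about the tool's x, y, z in rad, then the opening, from -1 (shut) to 1 (fully open). A call has exactly 10 rows; each row shifts and turns the commanded pose from where the row before left it, along the tool's axes as they then stand; what a row does not reach is not made up. A row lasts 1/12 s, in which the tool goes at most 41.7 mm and 7.16 degrees, less where a joint would pass 70% of its speed; a pose out of reach is approached as far as the arm can. A call with a gripper value outside its range is refused whole. The fingers move at their own pace and stop on an object; FORCE is the grip in N (left out, the last holds). Time passes only in rows, so rows that do not move let the fingers close, or fill a call up. It gives the time, the measured TCP pose, the force, the opening and the grip force at its end, in the units of the state.
- ctrl.get_obs(): the state, without advancing time (a new reading comes with each control period).
- get_image(name): name is "scene" or "top" or "wrist"; returns the picture (400x640x3 uint8, red, green, blue); there is no depth.
- camera_model(name): a dict with "vertical_fov" (degrees; the focal length in pixels is half the picture's height over the tangent of half this angle, whatever the lens; pixels are square), "cx", "cy" (the principal point, pixels), "k1" (the pictures are not rectified: a ray, as slopes to the right and down, at radius r is drawn at 1 + k1 r^2 times it, then the intrinsics apply), "R" (3x3) and "t" (3): a world point X has camera coordinates R X + t; the wrist camera has in their place "hand_eye" (4x4, takes a point from camera to tool coordinates, whose origin is the TCP and whose axes are the flange's). Camera axes: x right, y down, z forward; pixel columns grow to the right and rows downward; lengths in m; the calibration is good to about 2 mm. A picture is of the moment at which its call begins: read the wrist's pose just before it. camera_model takes no time and is no camera call.
- ctrl.finish_job(): hands the job in; it is judged then, once.
The state is a dict: "t": time; "q": joint angles; "dq": joint speeds; "effort": joint torques, N m; "tool_pos": TCP position; "tool_rot": TCP orientation; "contact_force": force on the tool from outside, world axes, zero at the start; "wrist_torque": the same for the moment, N m; "opening": finger opening in m; "grip_force": force on a finger pad.
Only numpy, scipy, OpenCV 4.12 (cv2) and the standard library are available. Lean on these libraries where they do the work, as an engineer would, in place of code of your own. Each camera call takes 0.05 s, during which the arm holds its last target. There are 200 camera calls.

## Working session

There is one attempt and no reset: what is moved stays moved. The work goes in short steps, Python scripts to look and compute and a shell command to move; the robot and the scene stay as the last step left them, time stands still between calls to the robot, and variables do not carry over. Pictures are saved under pics/ and viewed, at most 10 in all, crops included, and the job is handed in when it is done.

```bash
mkdir -p pics
python3 - <<'E'
from station import ctrl,get_image,camera_model
import cv2,numpy as np
for n in("top","scene"):
    cv2.imwrite(f"pics/{n}0.png",get_image(n)[:,:,::-1]); m=camera_model(n); print(n,{k:np.round(v,3).tolist() for k,v in m.items() if not isinstance(v,str)})
o=ctrl.get_obs(); print(o["tool_pos"],o["tool_rot"],o["opening"],ctrl.grip_depth,o["t"])
E
```

```text
top {'vertical_fov': 42.538, 'cx': 316.318, 'cy': 198.88, 'k1': -0.125, 'R': [[0.029, -1.0, -0.001], [-0.975, -0.029, -0.222], [0.222, 0.007, -0.975]], 't': [-0.008, 0.562, 1.242]}
scene {'vertical_fov': 48.886, 'cx': 315.715, 'cy': 199.872, 'k1': 0.035, 'R': [[0.164, 0.987, 0.006], [0.598, -0.094, -0.796], [-0.784, 0.134, -0.606]], 't': [-0.09, -0.233, 1.629]}
[ 0.16948486 -0.60091674  0.19346915] [-3.11011661e+00 -4.30035456e-01  7.64346875e-05] 0.08544072485292631 0.0187 0.1
```

View pics/top0.png

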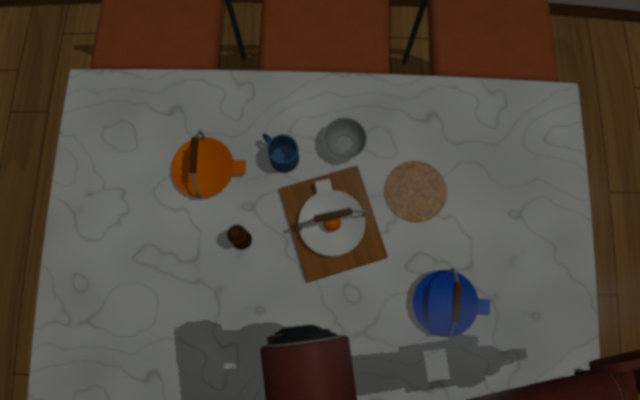

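View pics/scene0.png

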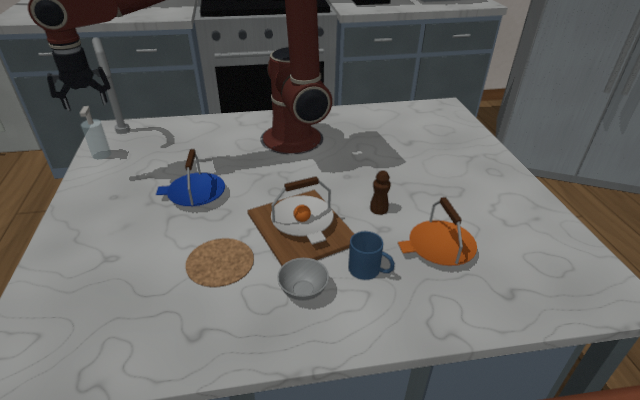

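Top view: white dish at about (331,222), tab at (323,185), bar from (315,219) to (352,212), cork mat at (415,191), mill at (239,237). Scene view: bar from (286,187) to (318,181). The blue and orange dishes are look-alikes.

```bash
cat > h.py <<'E'
from station import ctrl,get_image,camera_model
import cv2,numpy as np
from scipy.spatial.transform import Rotation as Ro
def ray(n,uv,T=None):
    m=camera_model(n); f=200/np.tan(np.radians(m["vertical_fov"]/2))
    d=(np.array(uv,float)-[m["cx"],m["cy"]])/f; s=d.copy()
    for _ in range(20): s=d/(1+m["k1"]*(s@s))
    v=np.r_[s,1]
    if "R" in m: R=np.array(m["R"]); return -R.T@np.array(m["t"]),R.T@v
    H=np.array(m["hand_eye"]); o=T; Rt=Ro.from_rotvec(o["tool_rot"]).as_matrix()
    return Rt@H[:3,3]+o["tool_pos"],Rt@H[:3,:3]@v
def plane(n,uv,z,T=None):
    c,d=ray(n,uv,T); return c+d*(z-c[2])/d[2]
def tri(a,b):
    (c1,d1),(c2,d2)=a,b
    s=np.linalg.lstsq(np.c_[d1,-d2],c2-c1,rcond=None)[0]
    p,q=c1+d1*s[0],c2+d2*s[1]; return (p+q)/2,np.linalg.norm(p-q)
def blob(mask,roi):
    x0,y0,x1,y1=roi; k=np.zeros(mask.shape,np.uint8); k[y0:y1,x0:x1]=mask[y0:y1,x0:x1]
    n,l,st,ce=cv2.connectedComponentsWithStats(k); i=1+np.argmax(st[1:,4])
    pts=np.argwhere(l==i)[:,::-1].astype(np.float32); return ce[i],st[i],cv2.minAreaRect(pts)
E
python3 - <<'E'
from h import *
a=cv2.imread("pics/top0.png"); s=cv2.imread("pics/scene0.png")
def dark(im): h=cv2.cvtColor(im,cv2.COLOR_BGR2HSV); return ((h[...,2]<85)&(h[...,1]>90)).astype(np.uint8)
bt=blob(dark(a),(308,203,360,226)); bs=blob(dark(s),(280,174,325,193)); print(bt,bs)
print("bar tri",tri(ray("top",bt[0]),ray("scene",bs[0])))
print("bar plane",plane("top",bt[0],.148),plane("scene",bs[0],.148))
c=cv2.boxPoints(bt[2]); e=sorted(c.tolist()); e=[np.mean(e[:2],0),np.mean(e[2:],0)]
p=[plane("top",x,.148) for x in e]; d=p[0]-p[1]; print("ends",p,"len",np.linalg.norm(d),"y-axis yaw deg",np.degrees(np.arctan2(d[1],d[0])))
h=cv2.cvtColor(a,cv2.COLOR_BGR2HSV)
m=((h[...,1]>60)&(h[...,0]<22)).astype(np.uint8)
mm=blob(m,(375,150,455,230)); print("mat",mm,plane("top",mm[0],.004))
bb=blob(m,(270,160,390,290)); print("board",bb,plane("top",bb[2][0],.018))
print("tab",plane("top",(323,180),.043)," mill",plane("top",(240,240),.0))
for k,uv in dict(mug=(283,152),bowl=(344,140)).items(): print(k,plane("top",uv,.05))
E
```

```text
(array([331.4978903 , 216.08438819]), array([315, 209,  36,  17, 237], dtype=int32), ((333.11175537109375, 217.7529296875), (11.063454627990723, 36.33585739135742), 77.47119140625)) (array([301.10222222, 183.46222222]), array([285, 177,  33,  14, 225], dtype=int32), ((301.2352600097656, 183.44117736816406), (6.79099702835083, 32.7423095703125), 75.96376037597656))
bar tri (array([ 0.50313557, -0.03007366,  0.14293446]), np.float64(0.0022525865645876206))
bar plane [ 0.50230042 -0.02883578  0.148     ] [ 0.51013619 -0.03210994  0.148     ]
ends [array([0.48778735, 0.00869721, 0.148     ]), array([ 0.5090714 , -0.07431677,  0.148     ])] len 0.08569907217919467 y-axis yaw deg 104.3803678191646
mat (array([415.16880054, 191.15734501]), array([ 385,  161,   62,   61, 2968], dtype=int32), ((415.5, 191.0), (60.0, 61.0), 90.0)) [ 0.60446193 -0.25504945  0.004     ]
board (array([333.22997066, 225.64026179]), array([ 279,  166,  108,  116, 4431], dtype=int32), ((332.2960205078125, 222.78125), (98.07643127441406, 84.7702865600586), 72.8240966796875)) [ 0.50971779 -0.03442357  0.018     ]
tab [ 0.6175122  -0.00703804  0.043     ]  mill [0.45972258 0.20643521 0.        ]
mug [0.68864481 0.09997118 0.05      ]
bowl [ 0.72657182 -0.05956879  0.05      ]
```

```bash
python3 -m crank '[[0,0,-35,0,0,0,1],[0,0,-35,0,0,0,1],[0,0,-30,0,0,0,1],[24,-22.75,0,0,0,0,1],[24,-22.75,0,0,0,0,1],[24,-22.75,0,0,0,0,1],[24,-22.75,0,0,0,0,1],[24,-22.75,0,0,0,0,1],[24,-22.75,0,0,0,0,1],[24,-22.75,0,0,0,0,1]]' 40
python3 -m crank '[[24,-22.75,0,0,0,0,1],[24,-22.75,0,0,0,0,1],[24,-22.75,0,0,0,0,1],[24,-22.75,0,0,0,0,1],[24,-22.75,0,0,0,0,1],[24,-22.75,0,0,0,0,1],[24,-22.75,0,0,0,0,1],[24,-22.75,0,0,0,0,1],[24,-22.75,0,0,0,0,1],[24,-22.75,0,0,0,0,1]]'
python3 -m crank '[[24,-22.75,0,0,0,0,1],[24,-22.75,0,0,0,0,1],[24,-22.75,0,0,0,0,1],[0,0,0,0,0,-0.11,1],[0,0,0,0,0,-0.11,1],[0,0,0,0,0,-0.11,1],[0,0,0,0,0,-0.11,1],[0,0,0,0,0,-0.11,1],[0,0,0,0,0,-0.11,1],[0,0,0,0,0,-0.11,1]]'
python3 -m crank '[[0,0,0,0,0,-0.11,1],[0,0,0,0,0,-0.11,1],[0,0,0,0,0,-0.11,1],[0,0,0,0,0,-0.11,1],[0,0,0,0,0,-0.11,1],[0,0,0,0,0,-0.11,1],[0,0,0,0,0,-0.11,1],[0,0,0,0,0,0,1],[0,0,0,0,0,0,1],[0,0,0,0,0,0,1]]'
python3 - <<'E'
from h import *
o=ctrl.get_obs(); im=get_image("wrist"); cv2.imwrite("pics/w1.png",im[:,:,::-1])
print(o["t"],o["tool_pos"],o["q"],np.round(Ro.from_rotvec(o["tool_rot"]).as_matrix(),3)); print(camera_model("wrist"))
E
```

```text
t: 0.93
tool_pos: [0.2885, -0.401, 0.294]
tool_rot: [-3.111, -0.43, 0.0]
contact_force: [1.5, -0.3, -0.5]
opening: 0.0854
grip_force: 0.0
t: 1.77
tool_pos: [0.4577, -0.1169, 0.2942]
tool_rot: [-3.112, -0.43, 0.0]
contact_force: [1.0, -1.0, 0.5]
opening: 0.0854
grip_force: 0.0
t: 2.6
tool_pos: [0.5078, -0.0333, 0.294]
tool_rot: [-2.718, -1.575, 0.001]
contact_force: [-0.3, 0.2, -0.0]
opening: 0.0856
grip_force: 0.0
t: 3.43
tool_pos: [0.508, -0.0333, 0.2943]
tool_rot: [-1.937, -2.473, 0.0]
contact_force: [-0.5, 0.2, 0.0]
opening: 0.0853
grip_force: 0.0
3.4333 [ 0.50798643 -0.03332206  0.29428487] [-2.11793434e-01 -2.66582929e-01  1.74471336e+00  2.59191254e-05
  1.66399630e+00 -4.53493331e-01] [[-0.239  0.971 -0.001]
 [ 0.971  0.239  0.   ]
 [ 0.    -0.    -1.   ]]
{'vertical_fov': 59.556178207898434, 'cx': 322.52121601287, 'cy': 194.96135730889844, 'k1': -0.04010422787836845, 'hand_eye': array([[-2.93922630e-05, -9.56625844e-01, -2.91319403e-01,
         7.42649695e-02],
       [ 9.99999852e-01,  1.30371987e-04, -5.29005171e-04,
         3.12392772e-04],
       [ 5.44039907e-04, -2.91319375e-01,  9.56625698e-01,
        -1.78762962e-01],
       [ 0.00000000e+00,  0.00000000e+00,  0.00000000e+00,
         1.00000000e+00]])}
```

View pics/w1.png

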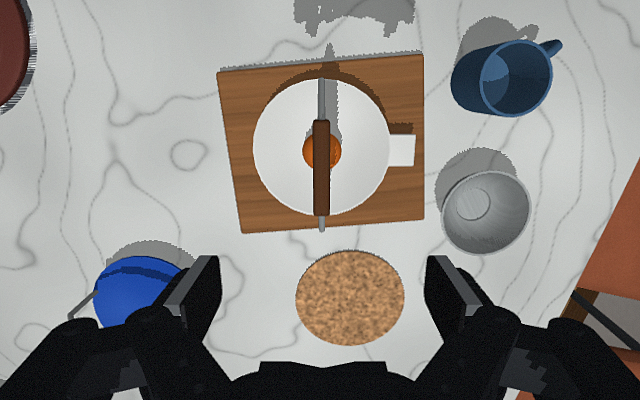

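The wrist view shows the bar running from (321,120) to (321,216), the tab edge at (414,150) and the mat centre at (350,297). The bar is nearly lined up already.

Run:
```python
from h import *
o=ctrl.get_obs(); a=cv2.imread("pics/w1.png"); h=cv2.cvtColor(a,cv2.COLOR_BGR2HSV)
m=((h[...,2]<110)&(h[...,1]>90)).astype(np.uint8)
b=blob(m,(305,110,340,222)); print(b)
P=lambda uv,z:plane("wrist",uv,z,o)
R=Ro.from_rotvec(o["tool_rot"]).as_matrix()
c=sorted(cv2.boxPoints(b[2]).tolist(),key=lambda p:p[1]); t,e=P(np.mean(c[:2],0),.157),P(np.mean(c[2:],0),.157)
print("ends",t,e,np.linalg.norm(t-e)); c0=(t+e)/2; d=t-e
print("centre",c0,"dish yaw",np.degrees(np.arctan2(d[1],d[0]))-90)
print("shift tool mm",1000*R.T@(c0-o["tool_pos"]),"bar dir in tool",R.T@d)
mat=P((350,297),.004); tab=P((414,150),.043); print("mat",mat,"tab",tab)
print("board",[P(u,.018)for u in((218,73),(422,54),(424,219),(242,233))],np.mean([P(u,.018)for u in((218,73),(422,54),(424,219),(242,233))],0))
v=mat-c0; print("mat yaw",np.degrees(np.arctan2(v[1],v[0])))
```

```text
(array([320.9839407 , 166.44286597]), array([ 305,  120,   26,   97, 1619], dtype=int32), ((317.0920715332031, 167.8693389892578), (24.95592498779297, 96.03240203857422), 0.795723557472229))
ends [0.49252826 0.01208042 0.157     ] [ 0.51272658 -0.07651366  0.157     ] 0.09086739737049448
centre [ 0.50262742 -0.03221662  0.157     ] dish yaw 12.843185988240563
shift tool mm [  2.35685589  -4.91427959 137.37523521] bar dir in tool [9.08525868e-02 1.64048874e-03 1.34548322e-05]
mat [ 0.60519582 -0.24978056  0.004     ] tab [ 0.61787293 -0.00443847  0.043     ]
board [array([0.35961593, 0.02663836, 0.018     ]), array([0.5982841 , 0.10838161, 0.018     ]), array([ 0.66922988, -0.09580087,  0.018     ]), array([ 0.42650142, -0.17755391,  0.018     ])] [ 0.51340783 -0.03458371  0.018     ]
mat yaw -64.7589217295969
```

```bash
python3 -m crank '[[2.3,-1.2,0,0,0,0,1],[0,0,22,0,0,0,1],[0,0,22,0,0,0,1],[0,0,22,0,0,0,1],[0,0,22,0,0,0,1],[0,0,22,0,0,0,1],[0,0,18,0,0,0,1],[0,0,12,0,0,0,1],[0,0,0,0,0,0,1],[0,0,0,0,0,0,1]]' 60
python3 - <<'E'
from h import *
o=ctrl.get_obs(); print(o["tool_pos"]); cv2.imwrite("pics/w2.png",get_image("wrist")[:,:,::-1])
E
```

```text
t: 4.32
tool_pos: [0.5062, -0.0313, 0.1545]
tool_rot: [-1.934, -2.474, 0.001]
contact_force: [0.2, -0.4, -0.2]
opening: 0.0853
grip_force: 0.0
[ 0.50617956 -0.03129806  0.15446873]
```

View pics/w2.png

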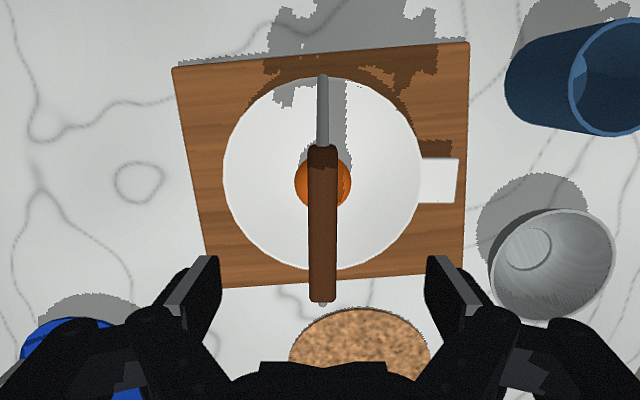

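The bar spans (322,147) to (322,300) and is centred between the finger pads at x≈323. Next I'll check the offset along the bar.

Run:
```python
from h import *
o=ctrl.get_obs(); R=Ro.from_rotvec(o["tool_rot"]).as_matrix()
for uv in((323,147),(322,300)): print(1000*R.T@(plane("wrist",uv,.157,o)-o["tool_pos"]))
```

```text
[45.79351501  0.45822319 -1.36509396]
[-44.17207892  -0.09409226  -1.31489763]
```

Centred to within 1 mm. I'll go down 24 mm more and close.

```bash
python3 -m crank '[[0.8,0,8,0,0,0,1],[0,0,8,0,0,0,1],[0,0,8,0,0,0,1],[0,0,0,0,0,0,1],[0,0,0,0,0,0,0.2],[0,0,0,0,0,0,-0.2],[0,0,0,0,0,0,-0.4],[0,0,0,0,0,0,-0.5],[0,0,0,0,0,0,-0.6],[0,0,0,0,0,0,-0.7]]' 60
python3 -m crank '[[0,0,0,0,0,0,-0.8],[0,0,0,0,0,0,-0.9],[0,0,0,0,0,0,-1],[0,0,0,0,0,0,-1],[0,0,0,0,0,0,-1],[0,0,0,0,0,0,-1],[0,0,0,0,0,0,-1],[0,0,0,0,0,0,-1],[0,0,0,0,0,0,-1],[0,0,0,0,0,0,-1]]'
```

```text
t: 5.2
tool_pos: [0.5064, -0.0307, 0.1309]
tool_rot: [1.934, 2.475, 0.0]
contact_force: [-0.4, -0.3, -0.6]
opening: 0.0133
grip_force: 0.0
t: 6.03
tool_pos: [0.5062, -0.0306, 0.1306]
tool_rot: [-1.935, -2.475, -0.0]
contact_force: [-0.7, 0.7, -0.3]
opening: -0.0001
grip_force: 0.0
```

Run:
```python
from h import *
w=get_image("wrist")[:,:,::-1]; s=get_image("scene")[:,:,::-1]
s=cv2.resize(s[120:280,200:420],None,fx=2.9,fy=2.5)[:400,:640]
cv2.imwrite("pics/w3.png",cv2.resize(np.vstack([w,s]),None,fx=.75,fy=.75))
```

```text
Traceback (most recent call last):
ValueError: all the input array dimensions except for the concatenation axis must match exactly, but along dimension 1, the array at index 0 has size 640 and the array at index 1 has size 638
```

Run:
```python
from h import *
w=get_image("wrist")[:,:,::-1]; s=get_image("scene")[:,:,::-1]
s=cv2.resize(s[120:280,200:420],(640,400))
cv2.imwrite("pics/w3.png",cv2.resize(np.vstack([w,s]),None,fx=.75,fy=.75))
```

```text
(no output)
```

View pics/w3.png

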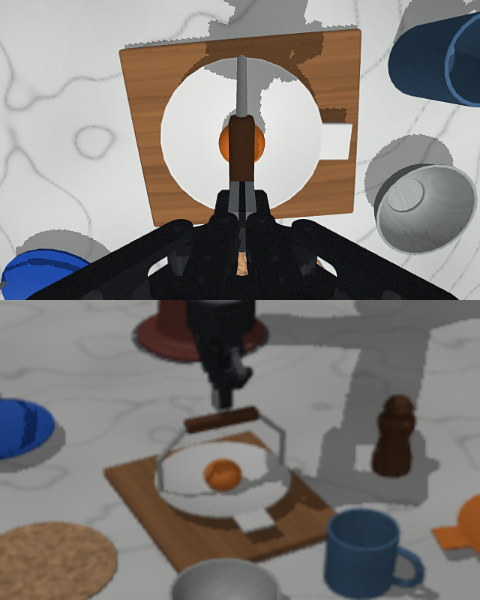

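The fingers shut just above the bar: the tips are right over it and nothing is touching. I'll check which height is wrong.

Run:
```python
from h import *
o=ctrl.get_obs(); print(o["tool_pos"])
def proj(n,X):
    m=camera_model(n); f=200/np.tan(np.radians(m["vertical_fov"]/2))
    if "R" in m: p=np.array(m["R"])@X+m["t"]
    else:
        R=Ro.from_rotvec(o["tool_rot"]).as_matrix(); H=np.array(m["hand_eye"]); p=H[:3,:3].T@(R.T@(X-o["tool_pos"])-H[:3,3])
    s=p[:2]/p[2]; return s*(1+m["k1"]*(s@s))*f+[m["cx"],m["cy"]]
for dz in(0,.02,.03,.04):
    X=o["tool_pos"]+[0,0,dz]; u=proj("scene",X); print(dz,"scene",u,"in composite",(u-[200,120])*[2.909*.75,2.5*.75]+[0,300],"wrist*.75",proj("wrist",X)*.75)
s=get_image("scene")[:,:,::-1]; cv2.imwrite("pics/s4.png",cv2.resize(s[150:220,250:350],(800,560),interpolation=cv2.INTER_CUBIC))
```

```text
[ 0.50621956 -0.03064018  0.13061969]
0 scene [301.54867285 188.00701484] in composite [221.55381698 427.51315283] wrist*.75 [241.6014581  172.02017562]
0.02 scene [301.44293153 181.7185668 ] in composite [221.32311586 415.72231274] wrist*.75 [241.55428859 183.64914234]
0.03 scene [301.38913053 178.52354172] in composite [221.20573553 409.73164073] wrist*.75 [241.52662129 190.47349696]
0.04 scene [301.33469398 175.29386832] in composite [221.08696858 403.6760031 ] wrist*.75 [241.49557269 198.13486732]
```

View pics/s4.png

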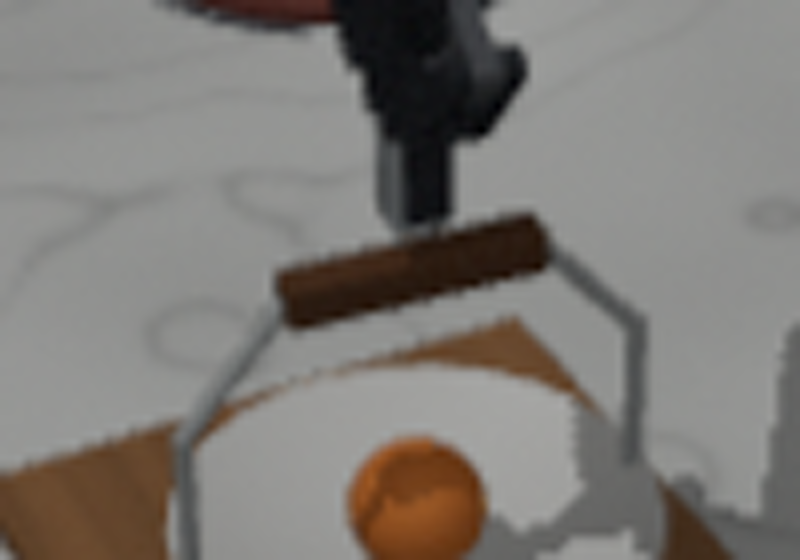

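Run:
```python
from h import *
s=get_image("wrist")[:,:,::-1]; cv2.imwrite("pics/w5.png",cv2.resize(s[150:350,250:400],(450,600),interpolation=cv2.INTER_CUBIC))
```

```text
(no output)
```

View pics/w5.png

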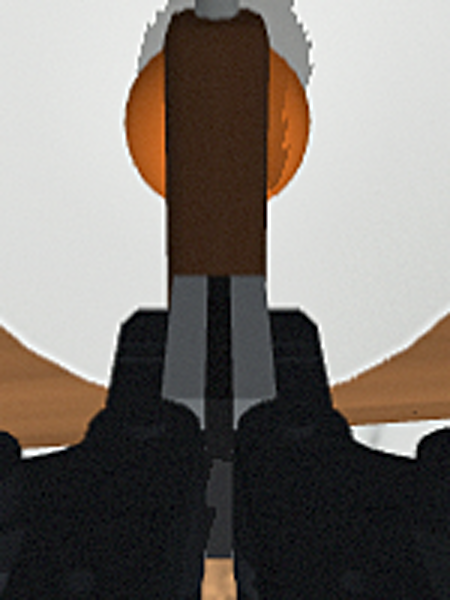

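The tips really sit about 30 mm behind the nominal TCP: the wrist view puts the shut tip edge at row 242 and the TCP at row 229, and the scene view agrees. So they closed over the bar top. I'll reopen, go 30 mm lower (even the nominal tips then stay more than 25 mm above the fruit) and close again.

```bash
python3 -m crank '[[0,0,0,0,0,0,1],[0,0,0,0,0,0,1],[0,0,0,0,0,0,1],[0,0,0,0,0,0,1],[0,0,0,0,0,0,1],[0,0,0,0,0,0,1],[0,0,0,0,0,0,1],[0,0,0,0,0,0,1],[0,0,0,0,0,0,1],[0,0,0,0,0,0,1]]' 60
python3 -m crank '[[0,0,5,0,0,0,1],[0,0,5,0,0,0,1],[0,0,5,0,0,0,1],[0,0,5,0,0,0,1],[0,0,5,0,0,0,1],[0,0,5,0,0,0,1],[0,0,0,0,0,0,1],[0,0,0,0,0,0,1],[0,0,0,0,0,0,1],[0,0,0,0,0,0,1]]'
python3 -m crank '[[0,0,0,0,0,0,0.4],[0,0,0,0,0,0,0],[0,0,0,0,0,0,-0.3],[0,0,0,0,0,0,-0.4],[0,0,0,0,0,0,-0.5],[0,0,0,0,0,0,-0.6],[0,0,0,0,0,0,-0.7],[0,0,0,0,0,0,-0.8],[0,0,0,0,0,0,-1],[0,0,0,0,0,0,-1]]'
```

```text
t: 7.17
tool_pos: [0.5062, -0.0306, 0.1306]
tool_rot: [-1.935, -2.475, 0.0]
contact_force: [0.8, -0.5, -0.0]
opening: 0.0852
grip_force: 0.0
t: 8.0
tool_pos: [0.5065, -0.0307, 0.101]
tool_rot: [1.934, 2.475, 0.001]
contact_force: [0.1, -1.3, 0.3]
opening: 0.0854
grip_force: 0.0
t: 8.83
tool_pos: [0.5061, -0.0307, 0.1008]
tool_rot: [-1.934, -2.475, 0.001]
contact_force: [-2.4, -0.9, 2.2]
opening: 0.0146
grip_force: 59.5
```

```bash
python3 -m crank '[[0,0,-0.5,0,0,0,-1],[0,0,-1.5,0,0,0,-1],[0,0,-3,0,0,0,-1],[0,0,-4,0,0,0,-1],[0,0,-5,0,0,0,-1],[0,0,-5,0,0,0,-1],[0,0,-5,0,0,0,-1],[0,0,-4,0,0,0,-1],[0,0,-2,0,0,0,-1],[0,0,0,0,0,0,-1]]'
python3 - <<'E'
from h import *
print(ctrl.get_obs()["tool_pos"])
w=get_image("wrist")[:,:,::-1]; s=get_image("scene")[:,:,::-1]
s=cv2.resize(s[120:280,200:420],(640,400))
cv2.imwrite("pics/w6.png",cv2.resize(np.vstack([w,s]),None,fx=.75,fy=.75))
E
```

```text
t: 9.67
tool_pos: [0.5068, -0.0307, 0.1316]
tool_rot: [1.934, 2.474, 0.001]
contact_force: [1.1, 0.1, -5.2]
opening: 0.0147
grip_force: 58.6
[ 0.50678107 -0.03072979  0.13159952]
```

View pics/w6.png

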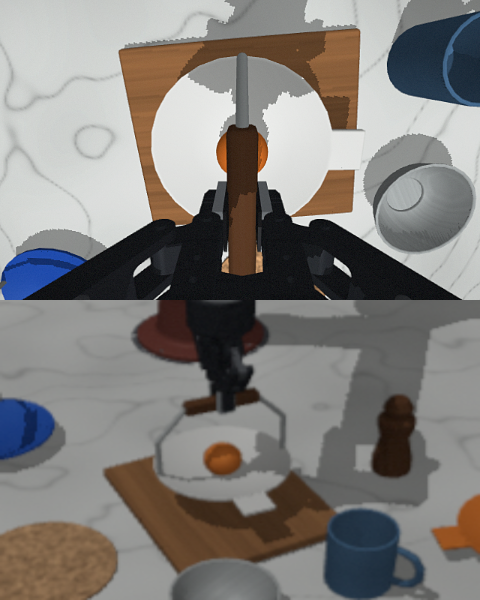

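The dish hangs level just clear of the board with the clementine in the middle. I'll lift 70 mm more, then turn gently.

```bash
python3 -m crank '[[0,0,-1,0,0,0,-1],[0,0,-3,0,0,0,-1],[0,0,-6,0,0,0,-1],[0,0,-9,0,0,0,-1],[0,0,-11,0,0,0,-1],[0,0,-11,0,0,0,-1],[0,0,-11,0,0,0,-1],[0,0,-9,0,0,0,-1],[0,0,-6,0,0,0,-1],[0,0,-3,0,0,0,-1]]'
python3 -m crank '[[0,0,0,0,0,0,-1],[0,0,0,0,0,0,-1],[0,0,0,0,0,0.01,-1],[0,0,0,0,0,0.02,-1],[0,0,0,0,0,0.03,-1],[0,0,0,0,0,0.04,-1],[0,0,0,0,0,0.05,-1],[0,0,0,0,0,0.05,-1],[0,0,0,0,0,0.05,-1],[0,0,0,0,0,0.05,-1]]'
python3 -m crank '[[0,0,0,0,0,0.05,-1],[0,0,0,0,0,0.05,-1],[0,0,0,0,0,0.05,-1],[0,0,0,0,0,0.05,-1],[0,0,0,0,0,0.05,-1],[0,0,0,0,0,0.05,-1],[0,0,0,0,0,0.05,-1],[0,0,0,0,0,0.05,-1],[0,0,0,0,0,0.05,-1],[0,0,0,0,0,0.05,-1]]'
python3 -m crank '[[0,0,0,0,0,0.05,-1],[0,0,0,0,0,0.05,-1],[0,0,0,0,0,0.05,-1],[0,0,0,0,0,0.05,-1],[0,0,0,0,0,0.05,-1],[0,0,0,0,0,0.05,-1],[0,0,0,0,0,0.05,-1],[0,0,0,0,0,0.05,-1],[0,0,0,0,0,0.045,-1],[0,0,0,0,0,0.04,-1]]'
python3 -m crank '[[0,0,0,0,0,0.035,-1],[0,0,0,0,0,0.03,-1],[0,0,0,0,0,0.025,-1],[0,0,0,0,0,0.01,-1],[0,0,0,0,0,0,-1],[0,0,0,0,0,0,-1],[0,0,0,0,0,0,-1],[0,0,0,0,0,0,-1],[0,0,0,0,0,0,-1],[0,0,0,0,0,0,-1]]'
python3 - <<'E'
from h import *
o=ctrl.get_obs(); R=Ro.from_rotvec(o["tool_rot"]).as_matrix(); print(o["t"],o["tool_pos"],"tool y yaw",np.degrees(np.arctan2(R[1,1],R[0,1])))
w=get_image("wrist")[:,:,::-1]; t=get_image("top")[:,:,::-1]; cv2.imwrite("pics/t7.png",t)
t=cv2.resize(t[130:290,210:466],(640,400))
cv2.imwrite("pics/w7.png",cv2.resize(np.vstack([w,t]),None,fx=.75,fy=.75))
E
```

```text
t: 10.6
tool_pos: [0.5069, -0.0308, 0.2025]
tool_rot: [1.933, 2.474, 0.002]
contact_force: [0.2, -0.5, -5.6]
opening: 0.0146
grip_force: 58.7
t: 11.43
tool_pos: [0.5058, -0.0306, 0.1999]
tool_rot: [-2.286, -2.154, 0.001]
contact_force: [-0.8, -0.6, -4.5]
opening: 0.0149
grip_force: 58.7
t: 12.27
tool_pos: [0.5059, -0.0306, 0.1999]
tool_rot: [-2.748, -1.521, 0.001]
contact_force: [0.2, 0.4, -5.9]
opening: 0.0148
grip_force: 58.7
t: 13.1
tool_pos: [0.5059, -0.0306, 0.1999]
tool_rot: [-3.033, -0.818, 0.002]
contact_force: [0.1, 0.5, -5.5]
opening: 0.0145
grip_force: 58.7
t: 13.93
tool_pos: [0.5062, -0.0306, 0.2006]
tool_rot: [-3.069, -0.67, -0.0]
contact_force: [-0.1, -0.7, -5.0]
opening: 0.0147
grip_force: 58.7
13.9333 [ 0.50619376 -0.03062582  0.20062264] tool y yaw -65.37333003488294
```

View pics/w7.png

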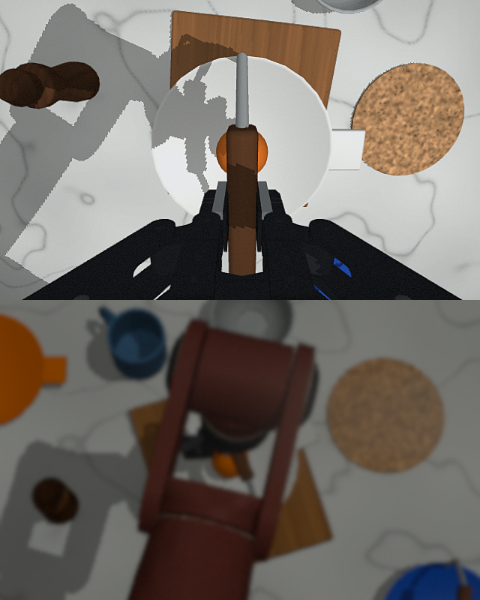

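The tab yaw is about -65.4° against a mat bearing of -65.9°. The dish is level, about 10 cm above the board, with the fruit in the middle. I'll let it settle briefly and hand in.

```bash
python3 -m crank '[[0,0,0,0,0,0,-1],[0,0,0,0,0,0,-1],[0,0,0,0,0,0,-1],[0,0,0,0,0,0,-1],[0,0,0,0,0,0,-1],[0,0,0,0,0,0,-1],[0,0,0,0,0,0,-1],[0,0,0,0,0,0,-1],[0,0,0,0,0,0,-1],[0,0,0,0,0,0,-1]]'; python3 -c "
from station import ctrl; print(ctrl.finish_job())"
```

```text
t: 14.87
tool_pos: [0.5062, -0.0306, 0.2006]
tool_rot: [3.069, 0.67, -0.0]
contact_force: [0.1, -0.1, -5.7]
opening: 0.0146
grip_force: 58.7
the job is handed in; nothing more can be done
None
```

I handed the job in at 14.9 s with the dish held level about 10 cm above the board, its tab within 1° of the mat's middle and the clementine centred; the verdict was not shown, and my first close missed, shutting just above the handle without touching it.

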